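# Feel for the blind hole of a spacer and hold it hole-up

### The job

One end of the square aluminium spacer lying on the mat has a blind hole and the other end is solid, but you are not told which: pick it up and try its ends on the steel pin that sticks out sideways from the vise, turning it end for end if it stops dead, until the hole has slid about 2 cm over the pin. Then draw it off, turn it upright with the hole on top, ready for an insert to be dropped in, and finish while still holding it like that, still and plumb, about 20 cm above the bench with nothing but the gripper touching it. Leave everything else where it is.

Things in the scene. Friction and masses are not known exactly. Their poses are not given: they have to be found in the camera images.
- spacer_center (a point): the loose part: a plain square aluminium bar 70 mm long, 34 x 34 mm across, about 0.2 kg, lying on one long side, at any yaw. The point is its centre (17 mm above the surface as it lies). x runs along its length, z is up as it lies. A round blind hole, 20 mm diameter and 35 mm deep, is centred in one of the two end faces (+x or -x, 35 mm from the centre); the other end is solid: find out by feel or by looking.
- pin_tip (a point): the free end of a fixed round steel pin, 10 mm diameter with a round nose, that sticks out 32 mm, level, 55 mm above the surface, from the side of the vise jaws. The point is the very tip. The frame is the vise's: +y is the direction in which the pin points (away from the jaws), z is up. The mat is free of other things for 0.22 m beyond the tip along +y and 50 mm to either side, except for the spacer itself.
- vise: grey drill vise fixed to the bench, does not move. Origin under the pin's axis, half-way across the jaws. Jaws 60 mm wide along y, from x = -35 to +31 mm, 70 mm tall; base 16 mm tall and 70 mm wide from x = -50 to +120 mm; end block 60 mm tall at x = 95 to 115 mm; screw with a cross handle 84 mm wide at x = 140 mm, 40 mm up. The pin tip lies at (0, 62, 55) mm.
- instruments: all the fixed bench equipment, origin on the mat 0.62 m straight ahead of the robot: oscilloscope 185 mm tall (world x 0.80 to 0.92, y -0.31 to 0.01), two power supplies 160 mm tall (x 0.77 to 0.93, y 0.17 to 0.39), signal generator 91 mm tall (x 0.59 to 0.83, y 0.50 to 0.74), soldering station 110 mm and iron stand 140 mm tall (x 0.41 to 0.74, y -0.68 to -0.56), low carton (x 0.24 to 0.36, y -0.69 to -0.59).
- multimeter: yellow-edged hand multimeter lying flat, 175 x 82 x 43 mm, long along its x; origin under its centre. Bystander.
- peg_hook: bent steel pegboard hook lying flat, about 85 mm long, 7 mm thick. Bystander.
- screwdriver: black-handled screwdriver lying flat, 180 mm long, along its x. Bystander.
- wrench: steel open-ended wrench lying flat, 150 mm long, along its x. Bystander.
- reel: steel reel, 60 mm diameter, 42 mm tall, standing; origin under its centre. Bystander.
- jar: amber jar with a steel cap, 52 mm diameter, 55 mm tall, standing; origin under its centre. Bystander.
- spacer: the same spacer; this origin is the centre of the side it lies on at the start, 17 mm below its centre; axes as for its centre.
Mind the look-alikes: they are no part of the job. Of the things shaped like the spacer, the aluminium one is meant.

How it is judged:
By the outcome, as a careful person would: the job done as asked, in the order asked, and still so for the second after the job is handed in, while the arm keeps its last pose, push and grip.
It also fails if it takes over 72 s, if anything falls off the work surface, if the arm or the gripper's body presses on something with over 40 N, if the wrist force passes 120 N, or if a joint passes its speed limit or range.

### The arm

A 7-joint arm with a two-finger parallel gripper is mounted at the origin on the work surface. World frame = base frame: x ahead of the robot, y to its left, z up, the work surface at z = 0. Lengths are in m, angles in rad, forces in N, time in s.
With the tool pointing down it reaches from about 0.425 to 0.95 m from the base axis. Payload 4.7 kg.
Tool frame: the origin (TCP) lies between the finger pads; the fingertips stand 25 mm ahead of it and the grasp point (between the pads) lies 6 mm ahead of it (env.finger_overhang is the distance from the TCP to the fingertips, in m); z points along the fingers, y is the line along which they close (so a half turn about z gives the same grasp; the last joint's range is limited). The gripper opens to 85 mm and grips with 20 to 120 N. Pads are 22 mm wide; open, the fingers measure 114 mm over their backs; the gripper's body (76 mm by 85 mm) begins 54 mm behind the grasp point. The pads swing forward as they close: fully open they stand 13 mm farther back than shut.
Start: joints at [1.21, 0.469, -0.049, 1.532, 0.024, 1.141, -0.082], TCP at [0.22, -0.638, 0.256] pointing down, gripper open.
Joint ranges: [-2.59, 2.59], [-0.33, 1.99], [-1.39, 1.29], [0.1, 2.45], [-1.04, 4.18], [0.21, 1.99], [-2.66, 2.66]. Speed limits (rad/s): [2.57, 2.57, 3.14, 3.14, 3.14, 3.14, 3.14].

### API

Orientations are given as a rotation vector (axis times angle).
In Python, from cell import monitor, viewer, env gives the robot as it stands.
- The arm moves only by the shell command python3 -m inch 'ROWS'. ROWS is JSON, a list of rows, each an object of numbers: "x", "y", "z": the shift along the world's x, y, z in mm; "rx", "ry", "rz": the turn, a rotation vector about the world's x, y, z in degrees; "grip": the finger opening in mm, from 0 to 85.4. In form: [{"x": .., "y": .., "z": .., "rx": .., "ry": .., "rz": .., "grip": ..}, ...]. A call has 1 to 12 rows; each row is the pose to reach, as a shift and turn from the pose commanded when the call began; what a row does not reach only later rows make up. A row lasts 1/8 s, in which the tool goes at most 62.5 mm and 10.7 degrees, less where a joint would pass 70% of its speed; a pose out of reach is approached as far as the arm can. A call with a gripper value outside its range is refused whole. The fingers move at their own pace and stop on an object; the grip force is fixed at half the most. Time passes only in rows, so rows that repeat a pose let the fingers close. It gives the time, the measured TCP pose, the force, the opening and the grip force at its end, in the units of the state.
- monitor.sense(): the state, without advancing time (a new reading comes with each control period).
- viewer.read_camera(name): name is "side" or "top"; returns the picture (400x640x3 uint8, red, green, blue); there is no depth.
- viewer.camera_info(name): a dict with "K" (3x3 intrinsics, pixels), "R" (3x3) and "t" (3): a world point X has camera coordinates R X + t. Camera axes: x right, y down, z forward; pixel columns grow to the right and rows downward; lengths in m; the calibration is good to about 2 mm. A picture is of the moment at which its call begins. camera_info takes no time and is no camera call.
- env.finish_job(): hands the job in; it is judged then, once.
The state is a dict: "t": time; "q": joint angles; "qvel": joint speeds; "effort": joint torques, N m; "tool_pos": TCP position; "tcp_rot": TCP orientation; "contact_force": force on the tool from outside, world axes, zero at the start; "wrist_torque": the same for the moment, N m; "finger_gap": opening from 0.0 (shut) to 1.0 (fully open); "grasp_force": force on a finger pad.
Only numpy, scipy, OpenCV 4.12 (cv2) and the standard library are available. Lean on these libraries where they do the work, as an engineer would, in place of code of your own. Each camera call takes 0.05 s, during which the arm holds its last target. There are 200 camera calls.

## Working session

There is one attempt and no reset: what is moved stays moved. The work goes in short steps, Python scripts to look and compute and a shell command to move; the robot and the scene stay as the last step left them, time stands still between calls to the robot, and variables do not carry over. Pictures are saved under pics/ and viewed, at most 10 in all, crops included, and the job is handed in when it is done.

```bash
mkdir -p pics
python3 - <<'E'
from cell import monitor, viewer, env
import cv2
for n in("top","side"):
    im=viewer.read_camera(n); cv2.imwrite(f"pics/{n}0.png",im[:,:,::-1])
    c=viewer.camera_info(n); print(n,c)
s=monitor.sense();print(s)
E
```

```text
top {'K': array([[386.76355151,   0.        , 322.50097528],
       [  0.        , 386.76355151, 203.13386857],
       [  0.        ,   0.        ,   1.        ]]), 'R': array([[-0.00744029, -0.99996944,  0.0024005 ],
       [-0.9963024 ,  0.00720749, -0.08561293],
       [ 0.08559301, -0.00302861, -0.99632558]]), 't': array([-0.04327218,  0.53313065,  0.97822276])}
side {'K': array([[417.00845026,   0.        , 317.45238414],
       [  0.        , 417.00845026, 198.88192285],
       [  0.        ,   0.        ,   1.        ]]), 'R': array([[-0.67668721, -0.73621931,  0.00869151],
       [-0.55768795,  0.50481354, -0.65889866],
       [ 0.48070632, -0.45071544, -0.75218151]]), 't': array([0.31271531, 0.37453668, 0.82149179])}
{'t': 0.1, 'q': array([ 1.21012744,  0.46935411, -0.04861724,  1.53352893,  0.02405381,
        1.14102137, -0.08228891]), 'qvel': array([-0.00068693, -0.00123516,  0.00150047, -0.00490256,  0.00081204,
       -0.00030343, -0.00133698]), 'effort': array([ 4.11078354e-04, -5.11515284e+01, -4.69284737e-02, -2.38392127e+01,
        1.08648237e-02,  4.37720184e-03,  2.15872615e-05]), 'tool_pos': array([ 0.21974481, -0.63773558,  0.25539017]), 'tcp_rot': array([-3.09677618e+00, -5.18534663e-01,  4.60038579e-04]), 'contact_force': array([-1.13197035, -0.36013447, -0.19420748]), 'wrist_torque': array([-0.02081528, -0.02287915, -0.04032361]), 'grasp_force': 0.0, 'finger_gap': 1.0012305864714872}
```

View pics/top0.png

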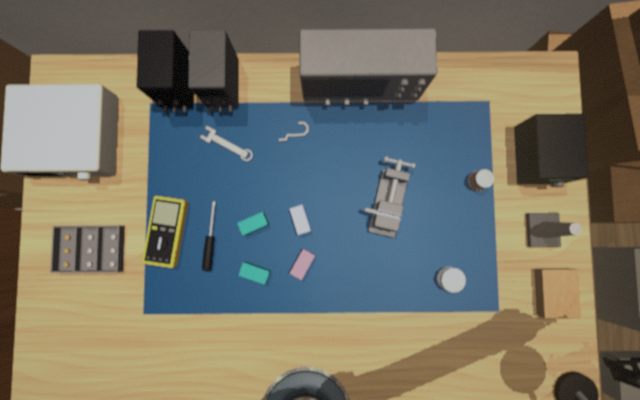

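View pics/side0.png

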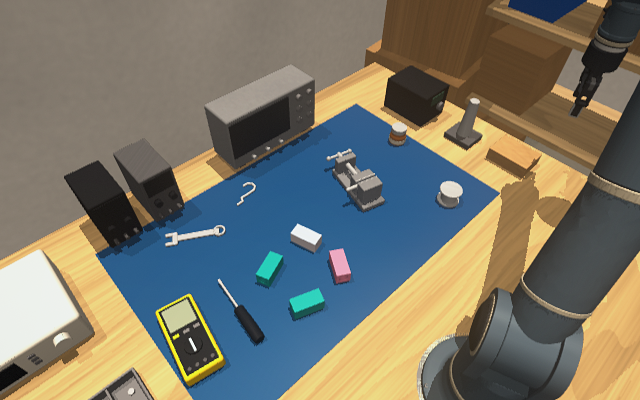

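The top view shows the aluminium block (pale grey) at about (300,220). The vise is at (388,205) and its pin points left, with the tip near (364,211). In the side view the block is at (306,238). The pink and teal blocks are look-alikes.

```bash
cat > h.py <<'E'
import numpy as np, cv2
from cell import monitor, viewer, env
def ray(n,u,v):
    c=viewer.camera_info(n); d=c["R"].T@np.linalg.solve(c["K"],[u,v,1.]); return -c["R"].T@c["t"],d
def onz(n,u,v,z):
    o,d=ray(n,u,v); return o+d*(z-o[2])/d[2]
def proj(n,X):
    c=viewer.camera_info(n); p=c["K"]@(c["R"]@np.array(X)+c["t"]); return p[:2]/p[2]
def tri(a,b):
    (o1,d1),(o2,d2)=ray("top",*a),ray("side",*b)
    s=np.linalg.lstsq(np.c_[d1,-d2],o2-o1,rcond=None)[0]; p,q=o1+s[0]*d1,o2+s[1]*d2
    return (p+q)/2,np.linalg.norm(p-q)
E
python3 - <<'E'
from h import *
t=cv2.imread("pics/top0.png"); s=cv2.imread("pics/side0.png")
a=cv2.resize(t[150:250,280:430],None,fx=5,fy=5,interpolation=cv2.INTER_CUBIC)
b=cv2.resize(s[140:260,280:400],None,fx=4,fy=4,interpolation=cv2.INTER_CUBIC)
cv2.imwrite("pics/ca.png",a); cv2.imwrite("pics/cb.png",b)
hsv=cv2.cvtColor(t,cv2.COLOR_BGR2HSV)
m=((hsv[...,1]<70)&(hsv[...,2]>90)).astype(np.uint8); m[:, :285]=0;m[:,318:]=0;m[:200]=0;m[245:]=0
c=max(cv2.findContours(m,0,2)[0],key=cv2.contourArea); r=cv2.minAreaRect(c); print(r)
for p in cv2.boxPoints(r): print(p,onz("top",*p,.034))
print(onz("top",*r[0],.034), hsv[215:225,296:304,2].mean())
E
```

```text
((299.5, 219.50001525878906), (29.092952728271484, 15.17893123626709), 71.56504821777344)
[287.69998 208.1    ] [0.51974844 0.04190757 0.034     ]
[302.1     203.30002] [0.53179746 0.00506541 0.034     ]
[311.30002 230.90002] [ 0.46116095 -0.01812855  0.034     ]
[296.9     235.70001] [0.44926565 0.01851807 0.034     ]
[0.49038292 0.01181597 0.034     ] 196.7
```

View pics/ca.png

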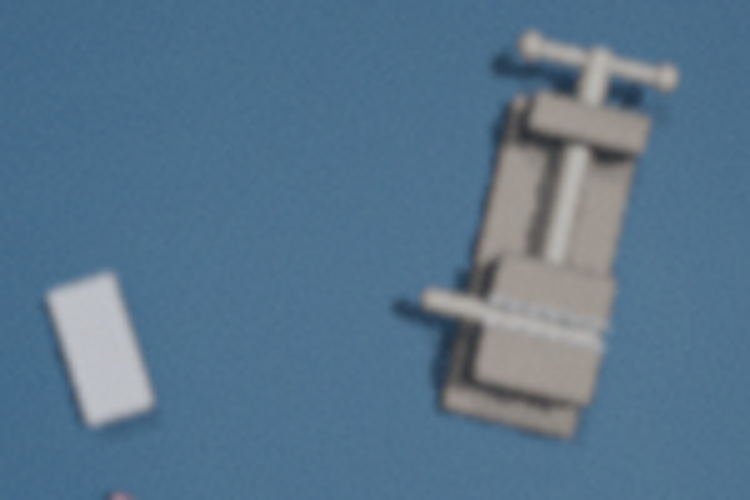

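View pics/cb.png

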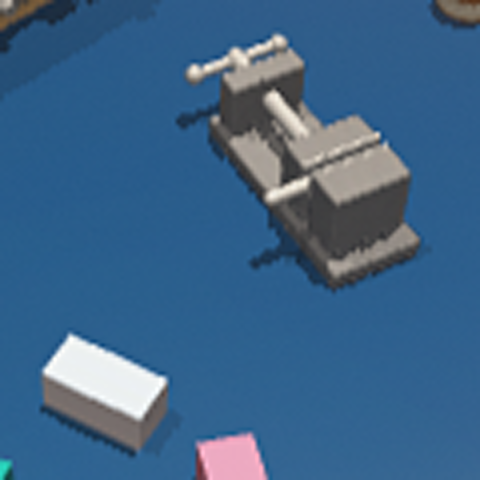

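The crops show a plain rectangle from the top. The pin tip is at about crop (422,297) in the top view and (268,197) in the side view. The visible near end (-x) in the side view looks plain, which I'll check numerically.

Run:
```python
from h import *
s=cv2.imread("pics/side0.png")
print(s[228:256,310:326].mean(2).astype(int))
f=lambda u,v,k,x0,y0:((u+.5)/k-.5+x0,(v+.5)/k-.5+y0)
T=lambda u,v:f(u,v,5,280,150); S=lambda u,v:f(u,v,4,280,140)
tip,e=tri(T(424,298),S(268,197)); print("tip",tip,e)
root=onz("top",*T(487,313),.055); tp=onz("top",*T(424,298),.055); ang=lambda d:np.degrees(np.arctan2(d[1],d[0]))
print("tipz55",tp,onz("side",*S(268,197),.055),"pin dir",ang(tp-root))
e=onz("top",*T(518,95),.016)-onz("top",*T(443,405),.016);print("base edge",e,ang(e)+90)
e=onz("top",*T(615,278),.07)-onz("top",*T(586,405),.07);print("jaw edge",ang(e)+90)
e=onz("top",*T(530,43),.04)-onz("top",*T(668,76),.04);print("handle",e,ang(e))
sp=onz("side",280+105/4,140+375/4,.034);print("spacer side",sp)
for a in(18.3,198.3):
  print(proj("side",[.4904+.035*np.cos(np.radians(a)),.0118+.035*np.sin(np.radians(a)),.017]))
```

```text
[[ 85  89  92  93  94  94  94  94  95  95  94  95  94  95  95  95]
 [184 114  85  90  92  94  96  95  95  95  95  96  95  96  94  94]
 [238 225 184 112  86  90  92  93  95  95  96  95  96  95  96  95]
 [241 244 238 225 184 114  86  91  93  95  95  96  95  95  96  95]
 [239 239 241 244 237 224 184 114  85  91  92  94  95  96  95  96]
 [239 239 239 239 241 244 237 225 183 114  85  90  94  95  96  95]
 [239 239 239 239 239 240 241 243 237 224 223 154  90  95  96  96]
 [239 239 240 239 239 239 239 240 241 245 250 178  91  95  95  96]
 [239 239 239 240 239 239 239 239 240 243 234 128  92  94  95  96]
 [238 239 239 240 239 239 239 240 242 248 150  89  93  96  95  97]
 [238 238 238 238 239 239 240 242 246 194  82  95  96  95  96  96]
 [239 239 238 238 238 239 241 245 214 103  92  97  95  97  96  97]
 [240 240 240 239 238 239 242 231 127  92  96  98  96  95  97  96]
 [245 242 240 240 240 242 246 167  86  91  95  97  97  97  97  97]
 [202 235 244 242 242 244 215 105  93  95  96  94  88  90  98  97]
 [120 164 202 235 247 234 124  87  95  96  96  88  84  85  90  98]
 [106 105 122 166 204 171  8
[... 505 characters left out ...]
8]
 [ 53  54  60  77 110  94  84  85  85  84  93  98  97  98  97  97]
 [ 86  85  53  55 100  98  92  93  93  85  98  98  97  97  97  98]
 [ 98  98  84  85  98  97  97  97  97  94  98  96  97  98  98  99]
 [ 96  97  97  98  97  98  97  98  98  98  98  98  99  98  98  97]]
tip [ 0.51409853 -0.1514043   0.05711833] 0.0005371912050265534
tipz55 [ 0.51404781 -0.15182261  0.055     ] [ 0.51557888 -0.15269927  0.055     ] pin dir 76.13491734218562
base edge [ 0.16221133 -0.04227787  0.        ] 75.39173604201835
jaw edge 75.78283073716273
handle [0.01766991 0.07052133 0.        ] 75.93349920109847
spacer side [0.48930462 0.01283474 0.034     ]
[294.32201038 231.76857167]
[318.63083044 243.00659165]
```

Run:
```python
from h import *
s=cv2.imread("pics/side0.png").astype(int)
print((s[...,0]-s[...,2])[232:256,308:328])
print(s[...,2][232:256,308:328])
a=np.radians(18.3);u=np.array([np.cos(a),np.sin(a),0]);v=np.array([-u[1],u[0],0]);c=np.array([.4904,.0118,.017])
for i in(-1,1):
  for j in(-1,1): print(proj("side",c-.035*u+.017*i*v+[0,0,.017*j]))
```

```text
[[  5   5   3   4   4   3   7  17  44  88 103 100  99  97  97  97  97  97
   98  97]
 [  7   5   5   4   3   4   4   3   7  16  44  89 103  99  98  97  97  96
   96  96]
 [  7   6   6   6   5   5   4   4   4   2   7  15  17  66 100  97  97  96
   96  97]
 [  6   7   7   7   7   6   6   5   4   3   3   3   1  18 102  98  96  95
   97  97]
 [  4   5   7   7   7   8   6   6   6   5   4   4   2 -10 104  98  97  96
   96  96]
 [  4   3   4   4   6   7   7   7   7   6   6   6  -1 -12 105  98  97  96
   96  96]
 [  5   5   4   3   3   4   6   7   7   7   8   5 -11 -13 104  99  97  97
   96  97]
 [  5   5   6   5   4   3   3   4   5   7   9  -7 -11   6 104  96  97  96
   97  97]
 [  6   6   5   5   5   5   4   3   3   4  -3  -8 -11  17 103  99  96  97
   98  96]
 [  8   5   5   6   6   5   5   5   5  -3  -9  -7 -10  18 104  99  98  98
   96  96]
 [ -3   0   6   6   6   5   5   6   7  -8  -9  -8 -12  15  95  91  97  97
   96  96]
 [-11 -12 -10   1   5   6   6   5  -3  -8 -10  -9 -13  44  86  83  89  97
   96  96]
 [-10 -11 -10 -11 -10   0   5   2  -8  -7  -9 -11  19  80  84  84  82  88
   97 
[... 2393 characters left out ...]
09 124 121 120 119 120 105  95  63  40  43  43  43  47  49  48  48
   48  48]
 [ 37  66  88 110 124 122 121 105  68  40  42  43  44  47  48  48  48  48
   48  47]
 [ 25  25  35  65  86 109 125  86  46  39  44  42  45  48  50  48  49  49
   49  46]
 [ 42  41  26  26  36  66  94  55  41  43  43  43  46  49  49  50  49  48
   49  47]
 [ 48  48  42  41  27  26  55  47  45  46  47  43  48  49  48  48  49  50
   49  47]
 [ 49  49  48  48  42  42  48  48  48  47  47  48  49  47  47  50  50  50
   50  48]
 [ 48  47  47  48  48  49  48  49  48  49  49  49  49  50  50  49  49  49
   50  49]]
[321.82923316 242.08676087]
[322.05862722 234.0517752 ]
[315.22262523 251.91022685]
[315.28847118 243.967823  ]
```

The near (-x) end face is uniform with no hole visible, so the hole is probably in the +x end. I'll grasp with a half turn so that end can be swung towards the vise.

```bash
python3 -m inch '[{"x":54,"y":130,"z":0,"rz":10,"grip":85},{"x":108,"y":260,"rz":20,"grip":85},{"x":162,"y":390,"rz":32,"grip":85},{"x":216,"y":520,"rz":45,"grip":85},{"x":270,"y":650,"rz":60,"grip":85},{"x":270,"y":650,"rz":75,"grip":85},{"x":270,"y":650,"rz":90,"grip":85},{"x":270,"y":650,"rz":90,"grip":85},{"x":270,"y":650,"rz":90,"grip":85},{"x":270,"y":650,"rz":90,"grip":85},{"x":270,"y":650,"rz":90,"grip":85},{"x":270,"y":650,"rz":90,"grip":85}]'; python3 -c "
from h import *
print(monitor.sense()['q'])"
```

```text
[ 1.21012744  0.46935411 -0.04861724  1.53352893  0.02405381  1.14102137
 -0.08228891]invalid input at $[0]: expected keys x, y, z, rx, ry, rz, grip
```

```bash
python3 -m inch '[{"x":54,"y":130,"z":0,"rx":0,"ry":0,"rz":10,"grip":85},{"x":108,"y":260,"z":0,"rx":0,"ry":0,"rz":20,"grip":85},{"x":162,"y":390,"z":0,"rx":0,"ry":0,"rz":30,"grip":85},{"x":216,"y":520,"z":0,"rx":0,"ry":0,"rz":40,"grip":85},{"x":270,"y":650,"z":0,"rx":0,"ry":0,"rz":50,"grip":85},{"x":270,"y":650,"z":0,"rx":0,"ry":0,"rz":60,"grip":85},{"x":270,"y":650,"z":0,"rx":0,"ry":0,"rz":70,"grip":85},{"x":270,"y":650,"z":0,"rx":0,"ry":0,"rz":80,"grip":85},{"x":270,"y":650,"z":0,"rx":0,"ry":0,"rz":90,"grip":85},{"x":270,"y":650,"z":0,"rx":0,"ry":0,"rz":90,"grip":85},{"x":270,"y":650,"z":0,"rx":0,"ry":0,"rz":90,"grip":85},{"x":270,"y":650,"z":0,"rx":0,"ry":0,"rz":90,"grip":85}]'; python3 -c "
from h import *
print(monitor.sense()['q'])"
```

```text
t: 1.6
tool_pos: [0.4905, 0.0165, 0.2565]
tcp_rot: [-1.815, -2.564, -0.003]
contact_force: [-0.1, -1.2, 0.1]
finger_gap: 0.996
grasp_force: 0.0
[ 0.49448243  0.23678066 -0.70991053  1.92830483  0.17608552  1.03803702
  0.04739478]
```

```bash
python3 -m inch '[{"x":0,"y":0,"z":-20,"rx":0,"ry":0,"rz":10,"grip":85},{"x":0,"y":0,"z":-40,"rx":0,"ry":0,"rz":20,"grip":85},{"x":0,"y":0,"z":-60,"rx":0,"ry":0,"rz":30,"grip":85},{"x":0,"y":0,"z":-80,"rx":0,"ry":0,"rz":40,"grip":85},{"x":0,"y":0,"z":-100,"rx":0,"ry":0,"rz":50,"grip":85},{"x":0,"y":0,"z":-120,"rx":0,"ry":0,"rz":60,"grip":85},{"x":0,"y":0,"z":-120,"rx":0,"ry":0,"rz":70,"grip":85},{"x":0,"y":0,"z":-120,"rx":0,"ry":0,"rz":80,"grip":85},{"x":0,"y":0,"z":-120,"rx":0,"ry":0,"rz":89,"grip":85},{"x":0,"y":0,"z":-120,"rx":0,"ry":0,"rz":89,"grip":85},{"x":0,"y":0,"z":-120,"rx":0,"ry":0,"rz":89,"grip":85},{"x":0,"y":0,"z":-120,"rx":0,"ry":0,"rz":89,"grip":85}]'; python3 -c "
from h import *
s=monitor.sense();print(s['q'])
from scipy.spatial.transform import Rotation as R
y=R.from_rotvec(s['tcp_rot']).as_matrix();print(y, np.degrees(np.arctan2(y[1,1],y[0,1])))"
```

```text
t: 3.1
tool_pos: [0.4899, 0.0118, 0.1364]
tcp_rot: [0.49, -3.103, 0.0]
contact_force: [-0.1, -0.7, -0.1]
finger_gap: 0.995
grasp_force: 0.0
[ 0.64794859  0.49893919 -0.96109978  2.04487072  0.53914891  0.87042531
  1.26503433]
[[-9.51356544e-01 -3.08092075e-01 -3.41252153e-06]
 [-3.08092060e-01  9.51356500e-01 -3.05707455e-04]
 [ 9.74325689e-05 -2.89785417e-04 -9.99999953e-01]] 107.94428841790749
```

```bash
python3 -m inch '[{"x":0,"y":0,"z":-40,"rx":0,"ry":0,"rz":0,"grip":85},{"x":0,"y":0,"z":-75,"rx":0,"ry":0,"rz":0,"grip":85},{"x":0,"y":0,"z":-95,"rx":0,"ry":0,"rz":0,"grip":85},{"x":0,"y":0,"z":-107,"rx":0,"ry":0,"rz":0,"grip":85},{"x":0,"y":0,"z":-107,"rx":0,"ry":0,"rz":0,"grip":85},{"x":0,"y":0,"z":-107,"rx":0,"ry":0,"rz":0,"grip":20},{"x":0,"y":0,"z":-107,"rx":0,"ry":0,"rz":0,"grip":20},{"x":0,"y":0,"z":-107,"rx":0,"ry":0,"rz":0,"grip":20},{"x":0,"y":0,"z":-107,"rx":0,"ry":0,"rz":0,"grip":20},{"x":0,"y":0,"z":-107,"rx":0,"ry":0,"rz":0,"grip":20},{"x":0,"y":0,"z":-107,"rx":0,"ry":0,"rz":0,"grip":20},{"x":0,"y":0,"z":-107,"rx":0,"ry":0,"rz":0,"grip":20}]'
```

```text
t: 4.6
tool_pos: [0.4905, 0.0119, 0.0301]
tcp_rot: [-0.491, 3.102, -0.001]
contact_force: [-0.7, 0.3, 6.1]
finger_gap: 0.389
grasp_force: 60.8
```

```bash
python3 -m inch '[{"x":0,"y":0,"z":40,"rx":0,"ry":0,"rz":0,"grip":20},{"x":0,"y":0,"z":80,"rx":0,"ry":0,"rz":-10,"grip":20},{"x":0,"y":0,"z":100,"rx":0,"ry":0,"rz":-20,"grip":20},{"x":0,"y":0,"z":100,"rx":0,"ry":0,"rz":-30,"grip":20},{"x":0,"y":0,"z":100,"rx":0,"ry":0,"rz":-40,"grip":20},{"x":6,"y":-15,"z":100,"rx":0,"ry":0,"rz":-50,"grip":20},{"x":12,"y":-30,"z":100,"rx":0,"ry":0,"rz":-60,"grip":20},{"x":18,"y":-45,"z":100,"rx":0,"ry":0,"rz":-70,"grip":20},{"x":24,"y":-60,"z":100,"rx":0,"ry":0,"rz":-80,"grip":20},{"x":32,"y":-85,"z":100,"rx":0,"ry":0,"rz":-90,"grip":20},{"x":38,"y":-105,"z":100,"rx":0,"ry":0,"rz":-100,"grip":20},{"x":38,"y":-105,"z":100,"rx":0,"ry":0,"rz":-110,"grip":20}]'
python3 -m inch '[{"x":0,"y":0,"z":0,"rx":0,"ry":0,"rz":-6,"grip":20},{"x":0,"y":0,"z":-20,"rx":0,"ry":0,"rz":-12,"grip":20},{"x":0,"y":0,"z":-40,"rx":0,"ry":0,"rz":-12,"grip":20},{"x":0,"y":0,"z":-62,"rx":0,"ry":0,"rz":-12,"grip":20},{"x":0,"y":0,"z":-62,"rx":0,"ry":0,"rz":-12,"grip":20},{"x":0,"y":0,"z":-62,"rx":0,"ry":0,"rz":-12,"grip":20},{"x":0,"y":0,"z":-62,"rx":0,"ry":0,"rz":-12,"grip":20}]'
python3 - <<'E'
from h import *
s=monitor.sense();print(s['q'])
from scipy.spatial.transform import Rotation as R
y=R.from_rotvec(s['tcp_rot']).as_matrix();print(np.degrees(np.arctan2(y[1,1],y[0,1])))
t=viewer.read_camera("top")[:,:,::-1]; s=viewer.read_camera("side")[:,:,::-1]
a=cv2.resize(t[150:270,270:390],None,fx=4,fy=4,interpolation=cv2.INTER_CUBIC)
b=cv2.resize(s[140:260,290:370],None,fx=4,fy=4,interpolation=cv2.INTER_CUBIC)
cv2.imwrite("pics/c2.png",np.hstack([a,b]))
cv2.imwrite("pics/top2.png",t);cv2.imwrite("pics/side2.png",s)
E
```

```text
t: 6.1
tool_pos: [0.5276, -0.0954, 0.1287]
tcp_rot: [-2.269, -2.172, 0.002]
contact_force: [-0.3, 0.3, -2.1]
finger_gap: 0.39
grasp_force: 60.7
t: 6.98
tool_pos: [0.5285, -0.0933, 0.0683]
tcp_rot: [2.475, 1.933, 0.002]
contact_force: [-0.5, 0.6, -1.4]
finger_gap: 0.389
grasp_force: 60.6
[ 0.37838183  0.51742404 -0.3613991   2.00780962  0.2883717   0.66305477
 -0.41266112]
-13.997055251171009
```

View pics/c2.png

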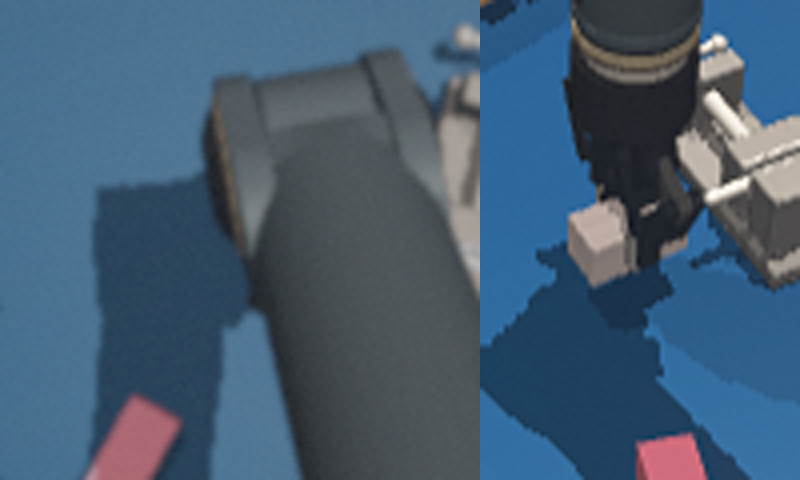

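The crop shows the block held level. Its plain end faces the camera and the other end faces the pin. I'll advance along the pin axis.

```bash
python3 -m inch '[{"x":-2,"y":-8,"z":0,"rx":0,"ry":0,"rz":0,"grip":20},{"x":-4,"y":-15,"z":0,"rx":0,"ry":0,"rz":0,"grip":20},{"x":-5,"y":-19,"z":0,"rx":0,"ry":0,"rz":0,"grip":20},{"x":-6,"y":-23,"z":0,"rx":0,"ry":0,"rz":0,"grip":20},{"x":-7,"y":-26,"z":0,"rx":0,"ry":0,"rz":0,"grip":20},{"x":-7,"y":-28,"z":0,"rx":0,"ry":0,"rz":0,"grip":20},{"x":-8,"y":-30,"z":0,"rx":0,"ry":0,"rz":0,"grip":20},{"x":-8,"y":-30,"z":0,"rx":0,"ry":0,"rz":0,"grip":20},{"x":-8,"y":-30,"z":0,"rx":0,"ry":0,"rz":0,"grip":20}]'
```

```text
t: 8.2
tool_pos: [0.52, -0.123, 0.0673]
tcp_rot: [2.475, 1.935, 0.0]
contact_force: [-0.6, 0.4, -3.0]
finger_gap: 0.392
grasp_force: 60.6
```

```bash
python3 -m inch '[{"x":-0.5,"y":-2,"z":0,"rx":0,"ry":0,"rz":0,"grip":20},{"x":-1,"y":-4,"z":0,"rx":0,"ry":0,"rz":0,"grip":20},{"x":-1.5,"y":-6,"z":0,"rx":0,"ry":0,"rz":0,"grip":20},{"x":-1.5,"y":-6,"z":0,"rx":0,"ry":0,"rz":0,"grip":20},{"x":-1.5,"y":-6,"z":0,"rx":0,"ry":0,"rz":0,"grip":20}]'
```

```text
t: 8.82
tool_pos: [0.5184, -0.1292, 0.0673]
tcp_rot: [-2.475, -1.934, -0.0]
contact_force: [-0.4, -0.1, -2.7]
finger_gap: 0.383
grasp_force: 60.6
```

```bash
python3 -m inch '[{"x":-0.5,"y":-2,"z":0,"rx":0,"ry":0,"rz":0,"grip":20},{"x":-1,"y":-4,"z":0,"rx":0,"ry":0,"rz":0,"grip":20},{"x":-1.5,"y":-6,"z":0,"rx":0,"ry":0,"rz":0,"grip":20},{"x":-2,"y":-8,"z":0,"rx":0,"ry":0,"rz":0,"grip":20},{"x":-2,"y":-8,"z":0,"rx":0,"ry":0,"rz":0,"grip":20},{"x":-2,"y":-8,"z":0,"rx":0,"ry":0,"rz":0,"grip":20}]'
python3 - <<'E'
from h import *
s=monitor.sense();p=s['tool_pos'];d=np.array([.245,.969])
print("depth",35-1000*(p[:2]-[.5141,-.1516])@d, 1000*(p[:2]-[.5141,-.1516])@[-d[1],d[0]])
s=viewer.read_camera("side")[:,:,::-1]
b=cv2.resize(s[150:250,300:400],None,fx=5,fy=5,interpolation=cv2.INTER_CUBIC)
cv2.imwrite("pics/c3.png",b)
E
```

```text
t: 9.57
tool_pos: [0.5165, -0.1372, 0.0674]
tcp_rot: [2.475, 1.934, 0.0]
contact_force: [0.0, -0.2, -2.7]
finger_gap: 0.391
grasp_force: 60.6
depth 20.421173028653442 1.2553379986284328
```

View pics/c3.png

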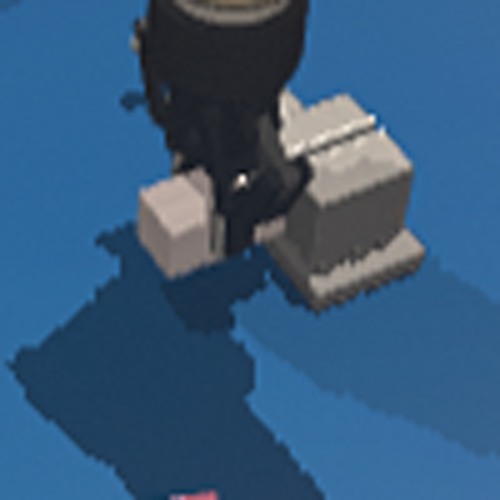

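No resistance and the pin is hidden inside the block, at about 20 mm depth. I'll go 1 mm deeper, then draw straight off and lift.

```bash
python3 -m inch '[{"x":-0.2,"y":-1,"z":0,"rx":0,"ry":0,"rz":0,"grip":20},{"x":-0.2,"y":-1,"z":0,"rx":0,"ry":0,"rz":0,"grip":20},{"x":1,"y":4,"z":0,"rx":0,"ry":0,"rz":0,"grip":20},{"x":3,"y":12,"z":0,"rx":0,"ry":0,"rz":0,"grip":20},{"x":6,"y":24,"z":0,"rx":0,"ry":0,"rz":0,"grip":20},{"x":9,"y":36,"z":0,"rx":0,"ry":0,"rz":0,"grip":20},{"x":13,"y":52,"z":0,"rx":0,"ry":0,"rz":0,"grip":20},{"x":17,"y":68,"z":20,"rx":0,"ry":0,"rz":0,"grip":20},{"x":20,"y":80,"z":50,"rx":0,"ry":0,"rz":0,"grip":20},{"x":22,"y":90,"z":90,"rx":0,"ry":0,"rz":0,"grip":20},{"x":24,"y":97,"z":130,"rx":0,"ry":0,"rz":0,"grip":20},{"x":24,"y":97,"z":150,"rx":0,"ry":0,"rz":0,"grip":20}]'
python3 -m inch '[{"x":0,"y":0,"z":0,"rx":-8,"ry":2,"rz":0,"grip":20},{"x":0,"y":0,"z":0,"rx":-16,"ry":4,"rz":0,"grip":20},{"x":0,"y":0,"z":0,"rx":-24,"ry":6,"rz":0,"grip":20},{"x":0,"y":0,"z":0,"rx":-32,"ry":8,"rz":0,"grip":20},{"x":0,"y":0,"z":0,"rx":-40,"ry":10,"rz":0,"grip":20},{"x":0,"y":0,"z":0,"rx":-40,"ry":10,"rz":0,"grip":20},{"x":0,"y":0,"z":0,"rx":-40,"ry":10,"rz":0,"grip":20}]'
cat >> h.py <<'E'
from scipy.spatial.transform import Rotation as R
def st():
    s=monitor.sense();m=R.from_rotvec(s['tcp_rot']).as_matrix();print(s['q'],"\n",s['tool_pos'],"\n",m.round(4))
    return s,m
E
python3 -c "
from h import *
st()"
```

```text
t: 11.12
tool_pos: [0.5415, -0.0379, 0.2198]
tcp_rot: [2.471, 1.936, 0.005]
contact_force: [0.0, -0.0, -2.8]
finger_gap: 0.387
grasp_force: 60.7
t: 12.0
tool_pos: [0.5405, -0.0401, 0.2175]
tcp_rot: [2.045, 1.597, -0.767]
contact_force: [0.0, 0.4, -1.9]
finger_gap: 0.394
grasp_force: 60.8
[-0.08503457  0.48030668 -0.29137594  1.80800838  0.70706583  1.41532007
 -0.93317522] 
 [ 0.54051783 -0.04011734  0.21747553] 
 [[ 1.824e-01  9.703e-01 -1.591e-01]
 [ 7.310e-01 -2.421e-01 -6.380e-01]
 [-6.575e-01  1.000e-04 -7.534e-01]]
```

```bash
python3 -m inch '[{"x":0,"y":0,"z":0,"rx":-8,"ry":2,"rz":0,"grip":20},{"x":0,"y":0,"z":0,"rx":-16,"ry":4,"rz":0,"grip":20},{"x":0,"y":0,"z":0,"rx":-24,"ry":6,"rz":0,"grip":20},{"x":0,"y":0,"z":0,"rx":-32,"ry":8,"rz":0,"grip":20},{"x":0,"y":0,"z":0,"rx":-40,"ry":10,"rz":0,"grip":20},{"x":0,"y":0,"z":0,"rx":-47.3,"ry":11.8,"rz":0,"grip":20},{"x":0,"y":0,"z":0,"rx":-47.3,"ry":11.8,"rz":0,"grip":20},{"x":0,"y":0,"z":0,"rx":-47.3,"ry":11.8,"rz":0,"grip":20},{"x":0,"y":0,"z":0,"rx":-47.3,"ry":11.8,"rz":0,"grip":20}]'
python3 -c "
from h import *
st()"
```

```text
t: 13.12
tool_pos: [0.5407, -0.0408, 0.2185]
tcp_rot: [1.392, 1.083, -1.385]
contact_force: [0.2, -0.1, -2.1]
finger_gap: 0.39
grasp_force: 61.0
[-0.37398509  0.81995275 -0.07681113  1.76559784  0.99471802  1.94298217
 -1.14764869] 
 [ 0.54066258 -0.04076788  0.21852637] 
 [[ 0.0028  0.9699 -0.2437]
 [ 0.0032 -0.2437 -0.9699]
 [-1.      0.002  -0.0038]]
```

```bash
python3 -m inch '[{"x":0,"y":0,"z":-8,"rx":-0.2,"ry":0,"rz":0,"grip":20},{"x":0,"y":0,"z":-15,"rx":-0.2,"ry":0,"rz":0,"grip":20},{"x":0,"y":0,"z":-15,"rx":-0.2,"ry":0,"rz":0,"grip":20},{"x":0,"y":0,"z":-15,"rx":-0.2,"ry":0,"rz":0,"grip":20},{"x":0,"y":0,"z":-15,"rx":-0.2,"ry":0,"rz":0,"grip":20},{"x":0,"y":0,"z":-15,"rx":-0.2,"ry":0,"rz":0,"grip":20}]'
python3 - <<'E'
from h import *
s,m=st(); c=s['tool_pos']+.013*m[:,2]
im=[]
for n in("top","side"):
    t=viewer.read_camera(n)[:,:,::-1]; u,v=proj(n,c).astype(int); print(n,u,v)
    im.append(cv2.resize(t[v-40:v+40,u-40:u+40],(400,400),interpolation=cv2.INTER_CUBIC))
cv2.imwrite("pics/c4.png",np.hstack(im))
E
```

```text
t: 13.88
tool_pos: [0.5405, -0.0401, 0.2024]
tcp_rot: [1.385, 1.081, -1.388]
contact_force: [-0.6, -0.1, -3.0]
finger_gap: 0.387
grasp_force: 61.0
[-0.37645457  0.8478789  -0.07527647  1.76451485  0.99059518  1.93395811
 -1.16899935] 
 [ 0.54046256 -0.04012557  0.20244716] 
 [[-1.000e-04  9.702e-01 -2.422e-01]
 [-3.000e-03 -2.422e-01 -9.702e-01]
 [-1.000e+00  6.000e-04  2.900e-03]]
top 325 193
side 312 161
```

View pics/c4.png

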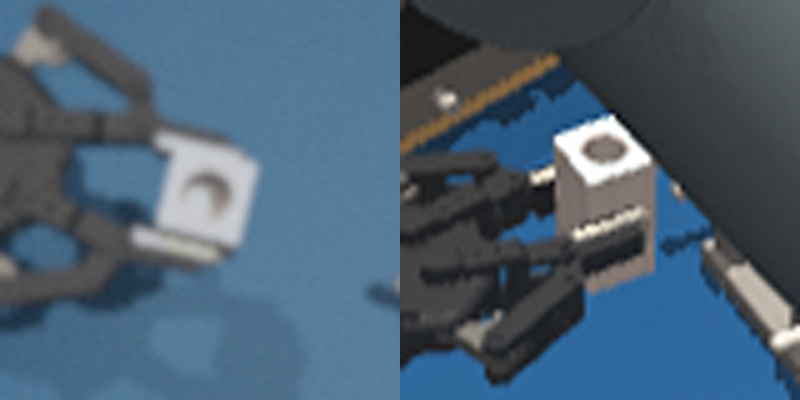

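The picture shows the block upright with the hole on top, held only by the pads. I'll let it settle, confirm, and hand in.

```bash
python3 -m inch '[{"x":0,"y":0,"z":0,"rx":0,"ry":0,"rz":0,"grip":20},{"x":0,"y":0,"z":0,"rx":0,"ry":0,"rz":0,"grip":20},{"x":0,"y":0,"z":0,"rx":0,"ry":0,"rz":0,"grip":20},{"x":0,"y":0,"z":0,"rx":0,"ry":0,"rz":0,"grip":20},{"x":0,"y":0,"z":0,"rx":0,"ry":0,"rz":0,"grip":20},{"x":0,"y":0,"z":0,"rx":0,"ry":0,"rz":0,"grip":20}]'
python3 - <<'E'
from h import *
s,m=st(); print(abs(s['qvel']).max()); print(env.finish_job())
E
```

```text
t: 14.72
tool_pos: [0.5405, -0.0402, 0.2023]
tcp_rot: [1.385, 1.081, -1.389]
contact_force: [-0.3, -0.3, -2.2]
finger_gap: 0.39
grasp_force: 61.0
[-0.37634298  0.84809002 -0.07526489  1.76451147  0.99059169  1.9339297
 -1.16897776] 
 [ 0.54045455 -0.04019302  0.20233849] 
 [[-3.000e-04  9.702e-01 -2.423e-01]
 [-3.000e-03 -2.423e-01 -9.702e-01]
 [-1.000e+00  4.000e-04  3.000e-03]]
0.0018671003325304299
the job is handed in; nothing more can be done
None
```

I've handed the job in after 14.7 s: the spacer's hole end slid about 2 cm over the pin on the first try (estimated from the camera-measured tip position), and I then drew it off and am holding it still and upright, hole on top, with its centre about 20 cm above the bench.

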